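# Park and shut the caddy drawer

## Robot

A 6-joint arm with a two-finger parallel gripper is mounted at the origin on the work surface. World frame = base frame: x ahead of the robot, y to its left, z up, the work surface at z = 0. Lengths are in m, angles in degrees, forces in N, time in s.
With the tool pointing down it reaches from about 0.4 to 0.825 m from the base axis. Payload 7 kg.
Tool frame: the origin (TCP) lies on the centre line of the jaws, within the pads' length; the fingertips stand 22 mm ahead of it and the grasp point (between the pads) lies 3 mm ahead of it; z points along the fingers, y is the line along which they close (so a half turn about z gives the same grasp; the last joint's range is limited). The gripper opens to 88 mm and grips with 3 to 60 N. Pads are 19 mm wide; open, the fingers measure 130 mm over their backs; the gripper's body (78 mm by 193 mm) begins 47 mm behind the grasp point.
Start: joints at [-46.805, 20.546, 0.682, 0, -70.136, -16.507], TCP at [0.303, -0.603, 0.249] pointing down, gripper open.
Joint ranges: [-176.03, 176.03], [-82.01, 121.73], [-58.28, 71.71], [-173.87, 95.51], [-174.79, -0.11], [-173.66, 173.66]. Speed limits (degrees/s): [136.94, 136.94, 172.46, 180, 180, 180].

## Interface

Orientations are given as [roll, pitch, yaw] about the fixed x, y, z axes, in that order (R = Rz(yaw) Ry(pitch) Rx(roll)).
In Python, from plant import get_state, cams, r gives the robot as it stands.
- The arm moves only by the tool apply_moves, never from a script. Its argument "targets" is a list of rows, each an object with "dp": the shift along the world's x, y, z in m, a list of three; "yaw": the turn about the world's z in degrees. In form: [{"dp": [x, y, z], "yaw": yaw}, ...]. A call has 1 to 20 rows; each row is the pose to reach, as a shift and turn from the pose commanded when the call began; what a row does not reach only later rows make up. A row lasts 1/12 s, in which the tool goes at most 41.7 mm and 7.16 degrees, less where a joint would pass 70% of its speed; a pose out of reach is approached as far as the arm can. A call with a gripper value outside its range is refused whole. "grip" is the gripper command: -1 is fully open, 1 is shut, values between are in proportion, set as the call begins (left out, the last holds). The fingers move at their own pace and stop on an object; "squeeze" is the grip in N (left out, the last holds). Time passes only in rows, so rows that repeat a pose let the fingers close. It gives the time, the measured TCP pose, the force, the opening and the grip force at its end, in the units of the state.
- get_state(): the state, without advancing time (a new reading comes with each control period).
- cams.capture(name): name is "scene" or "top" or "wrist"; returns a dict with "image" (480x640x3 uint8, red, green, blue), "range_z" (480x640 float32, m along the optical axis (not along the pixel's ray), 0 where there is no reading), "fx", "fy", "cx", "cy" (pixels), "R" (3x3) and "t" (3): a world point X has camera coordinates R X + t; the wrist camera has in their place "T_tool_cam" (4x4, takes a point from camera to tool coordinates, whose origin is the TCP and whose axes are the flange's). Camera axes: x right, y down, z forward; pixel columns grow to the right and rows downward; lengths in m; the calibration is good to about 2 mm. A picture is of the moment at which its call begins: read the wrist's pose just before it.
- r.close_job(): hands the job in; it is judged then, once.
The state is a dict: "time_s": time; "joints": joint angles; "qd": joint speeds; "joint_torque": joint torques, N m; "tcp_pos": TCP position; "eef_rot": TCP orientation; "contact_force": force on the tool from outside, world axes, zero at the start; "moment": the same for the moment, N m; "gripper_width": finger opening in m; "gripper_force": force on a finger pad.
Only numpy, scipy, OpenCV 4.12 (cv2) and the standard library are available. Lean on these libraries where they do the work, as an engineer would, in place of code of your own. Each camera call takes 0.05 s, during which the arm holds its last target. There are 200 camera calls.

## Task

With the fingertips, first push the lazy Susan round, drawer still open, until the blue caddy's drawer points straight at the red dot on the table and rests there. Then push the drawer fully shut, leaving it facing the red dot. Lift nothing, leave the plunger cup standing on the caddy, and do not disturb the other things around.

Things in the scene. Friction and masses are not known exactly. Their poses are not given: they have to be found in the camera images.
- susan: White turning plate of the lazy Susan, 280 mm across, 12 thick; the blue caddy on it is fixed and turns with it about the vertical axis through this origin (plate underside, 14 mm above the table). The drawer faces and opens towards its -x; z up. Light bearing friction, about 0.1 N m: once no longer pushed it stops within a few degrees. No end stop in the range needed.
- caddy_top (a point): Point on the caddy's flat top, on the Susan's axis, 96 mm above the table. In the Susan's axes the caddy spans x -105 to 95 and y -75 to 75 mm; the top has a rim 8 mm high. Only at the rear (x over 45) is it taller: bins, and a white carrying arch up to 205 mm above the table.
- drawer (a joint): How far the caddy's drawer is open, m: 0 = fully shut (end stop), at most 0.08; starts 0.06 to 0.075. Friction about 2 N; it stays where it is left.
- drawer_front (a point): Centre of the drawer's flat white front face (black stripe). The drawer is a white tray full of round tablets: no handle, 126 mm wide, 34 to 84 mm above the table, flat sides, bare where they stick out of the caddy. Shut, the face is 110 mm from the Susan's axis; open, farther out by the joint value.
- red_dot: Red disc fixed flat on the table, 40 mm across, 3 thick, about 210 mm from the Susan's axis. Origin: centre of its underside.
- black_dot: Black disc, same size and distance, on the other side of the front. Not wanted now.
- plunger: Small hard black plunger cup, 52 mm across, 45 tall, standing loose on top of the caddy near the Susan's axis (underside 96 mm above the table) and turning along with it. Origin: centre of its underside.
- jar: Bystander: round glass jar with steel lid, 68 across, 85 tall (mm), loose, on the table. Origin: on its underside.
- refill: Bystander: white capped refill bottle, 60 across, 180 tall (mm), loose, on the table. Origin: on its underside.
- polish: Bystander: green can with a pale top, 56 across, 100 tall (mm), loose, on the table. Origin: on its underside.
- brush: Bystander: chrome cleaning brush lying flat, 200 long, 42 wide, 20 tall (mm), loose, on the table. Origin: on its underside, handle towards its -x.
- tumbler: Bystander: white cup, 68 across, 90 tall (mm), loose, on the table. Origin: on its underside.
- dish: Bystander: blue shallow bowl, 90 across, 30 tall (mm), loose, on the table. Origin: on its underside.

How it is judged:
By the outcome, as a careful person would: the job done as asked, in the order asked, and still so for the second after the job is handed in, with the robot touching nothing.
It also fails if it takes over 51 s, if anything falls off the work surface, if the arm or the gripper's body presses on something with over 40 N, if the wrist force passes 120 N, or if a joint passes its speed limit or range.

## Working session

There is one attempt and no reset: what is moved stays moved. The work goes in short steps, Python scripts to look and compute and a tool call to move; the robot and the scene stay as the last step left them, time stands still between calls to the robot, and variables do not carry over. Pictures are saved under pics/ and viewed, at most 10 in all, crops included, and the job is handed in when it is done.

Besides the shell and the picture viewer there is one more tool, called after "Emit:" as name([rows], argument=value, ...), one row to a line, values as JSON. apply_moves: Moves the arm, as the interface text tells. Its arguments: {"type":"object","properties":{"targets":{"type":"array","items":{"type":"object","properties":{"dp":{"type":"array","items":{"type":"number"}},"yaw":{"type":"number"}}}},"grip":{"type":"number"},"squeeze":{"type":"number"}},"required":["targets"]}

```bash
mkdir -p pics; cat > h.py <<'E'
import numpy as np, cv2
from plant import get_state, cams, r
def cloud(c):
    z=c["range_z"]; v,u=np.indices(z.shape)
    P=np.stack([(u-c["cx"])/c["fx"]*z,(v-c["cy"])/c["fy"]*z,z],-1)
    W=(P-c["t"])@np.array(c["R"]); W[z==0]=np.nan
    return W
def save(n,c): cv2.imwrite(f"pics/{n}.png",c["image"][:,:,::-1])
E
python3 - <<'E'
from h import *
for n in("top","scene"):
    c=cams.capture(n); save(n+"0",c); np.savez(n+"0.npz",**c)
    print(n,c["fx"],c["t"],np.round(c["R"],3).tolist())
s=get_state();print(s)
E
```

```text
top 523.1795567089076 [-0.01435523  0.5215546   1.42113505] [[0.017, -1.0, 0.002], [-0.991, -0.017, -0.132], [0.132, 0.0, -0.991]]
scene 520.0529038503155 [-0.38297281 -0.19501992  1.38494279] [[0.733, 0.681, -0.003], [0.515, -0.557, -0.652], [-0.445, 0.476, -0.758]]
{'time_s': 0.1, 'joints': array([-4.68038431e+01,  2.05874373e+01,  6.39239740e-01, -1.55684904e-02,
       -7.01368500e+01, -1.65067032e+01]), 'qd': array([-0.00247632, -0.00186724,  0.16299181,  0.09816623,  0.05417504,
        0.02629524]), 'joint_torque': array([-1.32391517e-03, -5.84164917e+01,  2.93753725e+01,  7.01560959e+00,
        1.01236906e-02, -5.28119756e-05]), 'tcp_pos': array([ 0.30296306, -0.60273859,  0.24772363]), 'eef_rot': array([ 1.79914299e+02, -1.01332731e-02, -1.53315839e+02]), 'contact_force': array([-0.33727721, -0.27844858, -0.61339508]), 'moment': array([0.0273415 , 0.01279983, 0.04088054]), 'gripper_force': 0.0, 'gripper_width': 0.08720997335401558}
```

View pics/top0.png

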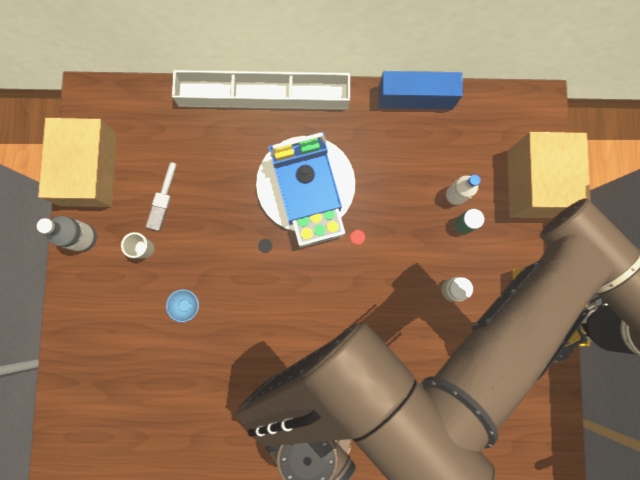

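View pics/scene0.png

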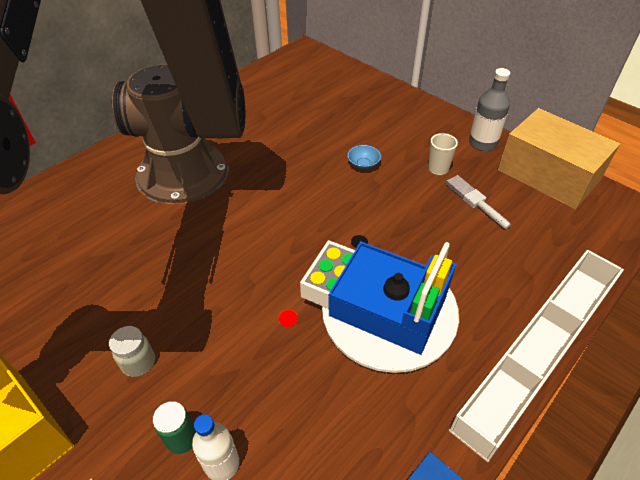

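The top view shows the plate at about (306,183), the open drawer at (318,228), the red dot at (358,237), the black dot at (265,245), and the plunger at (305,174). In the scene view the red dot is at (288,318) and the drawer at (328,275). The drawer has to swing towards the robot's right (-y).

```bash
cat >> h.py <<'E'
def masks(c):
    hsv=cv2.cvtColor(c["image"],cv2.COLOR_RGB2HSV); return hsv[...,0].astype(int),hsv[...,1].astype(int),hsv[...,2].astype(int)
def ray(c,u,v,h):
    R=np.array(c["R"]);d=R.T@np.array([(u-c["cx"])/c["fx"],(v-c["cy"])/c["fy"],1]);o=-R.T@c["t"]
    return o+d*(h-o[2])/d[2]
def fitcircle(p):
    A=np.c_[2*p,np.ones(len(p))];x=np.linalg.lstsq(A,(p**2).sum(1),rcond=None)[0]
    return x[:2],np.sqrt(x[2]+x[0]**2+x[1]**2)
def measure(c,verbose=1):
    W=cloud(c);H,S,V=masks(c);out={}
    X,Y,Z=W[...,0],W[...,1],W[...,2]
    near=(abs(X-.76)<.25)&(abs(Y-.02)<.25)
    m=((H<6)|(H>174))&(S>180)&(V>120)&near&(Z<.02)
    v,u=np.nonzero(m);out["red"]=ray(c,u.mean(),v.mean(),.003)[:2] if len(u) else None
    # blue top at z~.096
    m=(abs(H-110)<12)&(S>130)&near&(abs(Z-.098)<.012)
    pts=W[m][:,:2].astype(np.float32);out["top_rect"]=cv2.minAreaRect(pts)
    m=near&(S<60)&(V>120)&(abs(Z-.026)<.006); out["plate_mask"]=m
    m=near&(Z>.05)&(Z<.092)&~((abs(H-110)<12)&(S>130)); out["dr_mask"]=m
    m=near&(V<70)&(Z>.1)&(Z<.15); out["plunger"]=np.nanmean(W[m],0) if m.any() else None
    return W,out
E
python3 - <<'E'
from h import *
for n in("top","scene"):
    c=dict(np.load(n+"0.npz")); W,o=measure(c)
    print(n,"red",o["red"],"rect",o["top_rect"],"pl",o["plunger"])
    m=o["plate_mask"].astype(np.uint8)
    cs=max(cv2.findContours(m,0,1)[0],key=cv2.contourArea)
    hull=cv2.convexHull(cs)[:,0]
    p=np.array([ray(c,a,b,.026)[:2] for a,b in hull]);
    ce,rr=fitcircle(p)
    for _ in range(5):
        k=abs(np.linalg.norm(p-ce,axis=1)-rr)<.004; ce,rr=fitcircle(p[k])
    print("plate",ce,rr,k.sum(),len(p))
    d=W[o["dr_mask"]]; dd=d[np.linalg.norm(d[:,:2]-ce,axis=1)<.22]
    print("drawer",len(dd),cv2.minAreaRect(dd[:,:2].astype(np.float32)))
    print("red rel",o["red"]-ce,np.linalg.norm(o["red"]-ce),np.degrees(np.arctan2(*(o["red"]-ce)[::-1])))
    # bystander blobs
    X,Y,Z=[W[...,i] for i in range(3)]
    b=((Z>.012)&(Z<.22)&(X>.3)&(X<1.1)&(abs(Y)<.7)).astype(np.uint8)
    nn,l,st,_=cv2.connectedComponentsWithStats(b)
    for i in range(1,nn):
        if st[i,4]>120:
            q=W[l==i];print(np.round(q.min(0),3),np.round(q.max(0),3))
E
```

```text
top red None rect ((0.7621889710426331, -0.09518975019454956), (0.21711775660514832, 0.48687586188316345), 40.02040100097656) pl None
plate [0.68296455 0.02359625] 0.1364133322422007 18 19
drawer 1345 ((0.6231269836425781, 0.003016754984855652), (0.22176261246204376, 0.14935584366321564), 16.1982479095459)Traceback (most recent call last):
  File "<stdin>", line 15, in <module>
TypeError: unsupported operand type(s) for -: 'NoneType' and 'float'
```

```bash
sed -i 's/abs(X-.76)<.25)&(abs(Y-.02)<.25)/abs(X-.65)<.24)\&(abs(Y-.02)<.2)/' h.py
python3 - <<'E'
from h import *
for n in("top","scene"):
    c=dict(np.load(n+"0.npz")); W,o=measure(c)
    X,Y,Z=[W[...,i] for i in range(3)];H,S,V=masks(c)
    print(n,"red",o["red"],"pl",o["plunger"])
    m=o["plate_mask"].astype(np.uint8)
    cs=np.vstack([k for k in cv2.findContours(m,0,1)[0] if cv2.contourArea(k)>50])
    hull=cv2.convexHull(cs)[:,0]
    p=np.array([ray(c,a,b,.026)[:2] for a,b in hull]);
    ce,rr=fitcircle(p)
    for _ in range(5):
        k=abs(np.linalg.norm(p-ce,axis=1)-rr)<.004; ce,rr=fitcircle(p[k])
    print("plate",ce,rr,k.sum(),len(p))
    rim=W[(abs(H-110)<12)&(S>130)&(abs(Z-.099)<.009)&(np.hypot(X-ce[0],Y-ce[1])<.17)][:,:2].astype(np.float32)
    print("blue top",cv2.minAreaRect(rim))
    # drawer: top-ish points beyond the caddy
    dd=W[(Z>.06)&(Z<.092)&(S<70)&(V>110)&(X<ce[0]-.05)&(np.hypot(X-ce[0],Y-ce[1])<.22)]
    print("drawer",len(dd),cv2.minAreaRect(dd[:,:2].astype(np.float32)), cv2.boxPoints(cv2.minAreaRect(dd[:,:2].astype(np.float32))).round(3).tolist())
    if o["red"] is not None: print("red rel",o["red"]-ce,np.linalg.norm(o["red"]-ce),np.degrees(np.arctan2(*(o["red"]-ce)[::-1])))
    b=((Z>.012)&(Z<.22)&(X>.3)&(X<1.1)&(abs(Y)<.7)).astype(np.uint8)
    nn,l,st,_=cv2.connectedComponentsWithStats(b)
    for i in range(1,nn):
        if st[i,4]>120:
            q=W[l==i];print(np.round(q.min(0),3),np.round(q.max(0),3))
E
```

```text
top red None pl None
plate [0.68391859 0.02080571] 0.1389183621785 33 33
blue top ((0.6785274744033813, 0.0179566890001297), (0.19785858690738678, 0.142449751496315), 16.789648056030273)
drawer 702 ((0.5510746836662292, -0.017844565212726593), (0.07171040773391724, 0.14935341477394104), 16.088420867919922) [[0.4959999918937683, 0.04399999976158142], [0.5370000004768372, -0.10000000149011612], [0.6060000061988831, -0.07999999821186066], [0.5649999976158142, 0.06400000303983688]]
[ 0.912 -0.099  0.012] [0.998 0.401 0.081]
[ 0.917 -0.409  0.012] [ 0.992 -0.188  0.11 ]
[0.609 0.571 0.012] [0.832 0.7   0.134]
[ 0.5   -0.116  0.012] [0.824 0.16  0.213]
[ 0.6   -0.7    0.012] [ 0.803 -0.561  0.169]
[0.543 0.394 0.012] [0.74  0.47  0.028]
[ 0.633 -0.441  0.013] [ 0.693 -0.381  0.185]
[ 0.549 -0.458  0.013] [ 0.605 -0.403  0.107]
[0.48  0.608 0.012] [0.559 0.683 0.22 ]
[0.459 0.441 0.012] [0.524 0.509 0.095]
[ 0.358 -0.428  0.012] [ 0.424 -0.364  0.094]
[0.3   0.309 0.012] [0.376 0.396 0.038]
scene red [ 0.53709437 -0.13143155] pl [0.697988   0.01121703 0.11824931]
plate [0.68627773 0.0174415
[... 283 characters left out ...]
5574, 0.03099999949336052], [0.5410000085830688, -0.10499999672174454], [0.6060000061988831, -0.0820000022649765], [0.5580000281333923, 0.05299999937415123]]
red rel [-0.14918336 -0.14887313] 0.2107578767368724 -135.05963667793685
[0.481 0.605 0.012] [0.564 0.672 0.22 ]
[0.611 0.567 0.012] [0.832 0.7   0.125]
[0.46  0.437 0.012] [0.527 0.508 0.094]
[0.3   0.306 0.012] [0.38  0.397 0.033]
[0.544 0.392 0.012] [0.743 0.469 0.024]
[ 0.5   -0.121  0.012] [0.824 0.143 0.206]
[ 0.916 -0.103  0.012] [0.996 0.401 0.074]
[ 0.362 -0.434  0.012] [ 0.427 -0.367  0.089]
[ 0.3   -0.671  0.012] [ 0.453 -0.569  0.134]
[ 0.552 -0.462  0.012] [ 0.695 -0.384  0.183]
[ 0.92  -0.247  0.095] [ 0.981 -0.191  0.104]
```

The axis is at about (0.685, 0.019). The red dot's bearing is about -135°, so the Susan has to end at yaw 45°. It is at about 16.5° now with the drawer open about 65 mm, so it needs about +28.5°. I'll move above the drawer's +y side and close the fingers.

Emit:
apply_moves([
  {"dp":[0.01,0.03,0],"yaw":0},
  {"dp":[0.02,0.065,0],"yaw":-1},
  {"dp":[0.032,0.105,0],"yaw":-2},
  {"dp":[0.044,0.143,0],"yaw":-3},
  {"dp":[0.056,0.182,0],"yaw":-4},
  {"dp":[0.068,0.22,0],"yaw":-5},
  {"dp":[0.08,0.26,0],"yaw":-6},
  {"dp":[0.092,0.3,0],"yaw":-7},
  {"dp":[0.104,0.338,0],"yaw":-8},
  {"dp":[0.116,0.377,0],"yaw":-9},
  {"dp":[0.128,0.415,0],"yaw":-10},
  {"dp":[0.14,0.454,0],"yaw":-10},
  {"dp":[0.152,0.493,0],"yaw":-10},
  {"dp":[0.164,0.532,0],"yaw":-10},
  {"dp":[0.176,0.57,0],"yaw":-10},
  {"dp":[0.188,0.609,0],"yaw":-10},
  {"dp":[0.2,0.648,0],"yaw":-10},
  {"dp":[0.208,0.674,0],"yaw":-10},
  {"dp":[0.212,0.687,0],"yaw":-10},
  {"dp":[0.212,0.687,0],"yaw":-10},
], grip=1)

```text
time_s: 1.77
tcp_pos: [0.5156, 0.0862, 0.2479]
eef_rot: [-180.0, -0.0, -163.2]
contact_force: [-0.2, 0.5, -0.2]
gripper_width: 0.0003
gripper_force: 0.0
```

```bash
python3 - <<'E'
from h import *
s=get_state();print(s["tcp_pos"],s["eef_rot"],s["contact_force"],s["gripper_width"])
c=cams.capture("wrist");np.savez("wrist1.npz",pos=s["tcp_pos"],rot=s["eef_rot"],**c);save("wrist1",c)
from scipy.spatial.transform import Rotation as Ro
T=np.eye(4);T[:3,:3]=Ro.from_euler("xyz",s["eef_rot"],degrees=True).as_matrix();T[:3,3]=s["tcp_pos"]
M=np.linalg.inv(T@c["T_tool_cam"]);c["R"]=M[:3,:3];c["t"]=M[:3,3]
print(np.round(c["T_tool_cam"],3).tolist())
W=cloud(c);X,Y,Z=[W[...,i] for i in range(3)];H,S,V=masks(c)
m=((H<6)|(H>174))&(S>180)&(V>100)&(Z<.03)
v,u=np.nonzero(m);print("red",len(u), ray(c,u.mean(),v.mean(),.003) if len(u) else 0)
c=dict(np.load("top0.npz"));print("red top",ray(c,358,237,.003),c["image"][237,358])
E
```

```text
[0.5156353  0.086206   0.24793703] [-1.79992379e+02 -4.87335857e-02 -1.63158476e+02] [-0.23393223  0.52451612 -0.15063461] 0.00027615757241055257
[[0.0, -0.965, -0.264, 0.071], [1.0, 0.001, -0.0, -0.001], [0.001, -0.264, 0.965, -0.136], [0.0, 0.0, 0.0, 1.0]]
red 1142 [ 0.53367377 -0.13585374  0.003     ]
red top [ 0.53550064 -0.13322034  0.003     ] [247 127 109]
```

View pics/wrist1.png

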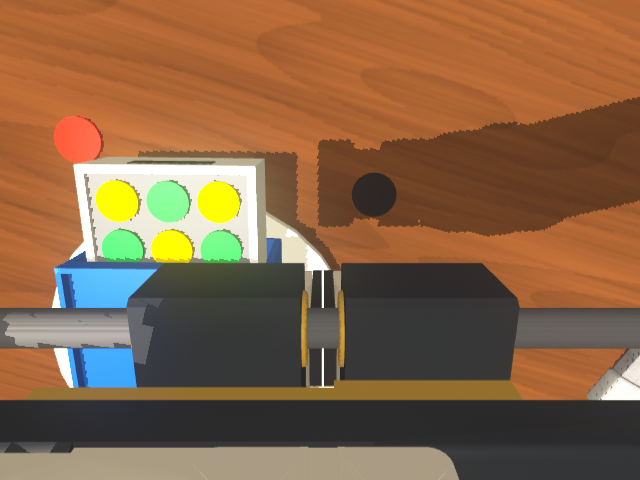

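The wrist view shows the drawer's front-top corners at about (76,166) and (264,160), the red dot at (78,139), and the black dot at (374,194). The fingers are clear of the drawer, on its +y side.

```bash
cat >> h.py <<'E'
from scipy.spatial.transform import Rotation as Ro
def wrist():
    s=get_state();c=cams.capture("wrist");return pose(c,s["tcp_pos"],s["eef_rot"])
def pose(c,p,rot):
    T=np.eye(4);T[:3,:3]=Ro.from_euler("xyz",rot,degrees=True).as_matrix();T[:3,3]=p
    M=np.linalg.inv(T@c["T_tool_cam"]);c["R"]=M[:3,:3];c["t"]=M[:3,3];return c
E
python3 - <<'E'
from h import *
c=dict(np.load("wrist1.npz"));c=pose(c,c["pos"],c["rot"])
a=ray(c,76,166,.084);b=ray(c,264,159,.084);k=ray(c,268,262,.084)
print(a,b,k,np.linalg.norm(a-b)); d=(a-b)[:2]
print("face yaw",np.degrees(np.arctan2(d[0],-d[1])),"side yaw",np.degrees(np.arctan2(*(k-b)[1::-1])))
n=(a+b)[:2]/2-[.685,.019];print("mid dir",np.degrees(np.arctan2(n[1],n[0])),np.linalg.norm(n))
print("black",ray(c,374,194,.003))
E
```

```text
[ 0.53519523 -0.08838831  0.084     ] [0.49261018 0.03536652 0.084     ] [0.56486186 0.05754282 0.084     ] 0.13087683708701425
face yaw 18.98876097776701 side yaw 17.062886133013706
mid dir -165.10455866374775 0.17704667640505398
black [0.50622644 0.12999425 0.003     ]
```

Emit:
apply_moves([
  {"dp":[0,0,-0.015]},
  {"dp":[0,0,-0.04]},
  {"dp":[0,0,-0.07]},
  {"dp":[0,0,-0.1]},
  {"dp":[0,0,-0.13]},
  {"dp":[0,0,-0.155]},
  {"dp":[0,0,-0.17]},
  {"dp":[0,0,-0.178]},
  {"dp":[0,0,-0.178]},
  {"dp":[0.002,-0.006,-0.178]},
  {"dp":[0.004,-0.012,-0.178]},
  {"dp":[0.005,-0.017,-0.178]},
  {"dp":[0.006,-0.021,-0.178]},
  {"dp":[0.007,-0.023,-0.178]},
  {"dp":[0.007,-0.023,-0.178]},
])

```text
$.targets[0]: bad value
```

```bash
python3 - <<'E'
from h import *
s=get_state();print(s["time_s"],s["tcp_pos"],s["eef_rot"],s["contact_force"])
c=wrist();save("wrist2",c)
p=s["tcp_pos"][:2];A=np.array([.685,.019])
for d in range(0,31,2):
    t=np.radians(d);R=np.array([[np.cos(t),-np.sin(t)],[np.sin(t),np.cos(t)]])
    print(d,np.round(A+R@(p-A)-p,4))
E
```

```text
1.8167 [0.51498867 0.08474361 0.24791681] [-1.79989444e+02 -8.05850741e-02 -1.63201707e+02] [ 0.6653652  -0.00635782 -0.37560685]
0 [0. 0.]
2 [-0.0022 -0.006 ]
4 [-0.0042 -0.012 ]
6 [-0.0059 -0.0181]
8 [-0.0075 -0.0243]
10 [-0.0088 -0.0305]
12 [-0.01   -0.0368]
14 [-0.0109 -0.0431]
16 [-0.0115 -0.0494]
18 [-0.012  -0.0558]
20 [-0.0122 -0.0621]
22 [-0.0122 -0.0685]
24 [-0.012  -0.0748]
26 [-0.0116 -0.0812]
28 [-0.011  -0.0875]
30 [-0.0101 -0.0938]
```

View pics/wrist2.png

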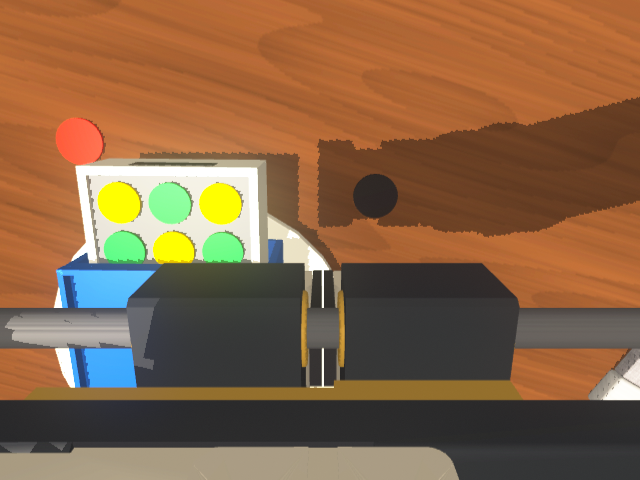

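The move was refused because every row needs a yaw, so this picture is the same as the last. I'll resend it with yaw, and check how wide the finger blocks are.

```bash
python3 - <<'E'
from h import *
c=dict(np.load("wrist1.npz"))
z=c["range_z"]
for u,v in[(140,290),(135,300),(300,280),(320,280),(312,290),(325,350),(345,300),(500,280),(515,300),(510,380),(200,340),(200,280),(303,350)]:
    P=np.array([(u-c["cx"])/c["fx"]*z[v,u],(v-c["cy"])/c["fy"]*z[v,u],z[v,u],1]);print(u,v,np.round((c["T_tool_cam"]@P)[:3],3))
E
```

```text
140 290 [ 0.039 -0.035 -0.063]
135 300 [ 0.039 -0.034 -0.067]
300 280 [ 0.039 -0.006 -0.058]
320 280 [ 0.01  -0.002  0.011]
312 290 [ 0.01  -0.005  0.003]
325 350 [ 0.003 -0.001 -0.024]
345 300 [ 0.038  0.003 -0.066]
500 280 [-0.088  0.168  0.247]
515 300 [ 0.039  0.032 -0.067]
510 380 [-0.197  0.19   0.247]
200 340 [ 0.032 -0.023 -0.068]
200 280 [ 0.039 -0.025 -0.058]
303 350 [ 0.028 -0.005 -0.065]
```

Emit:
apply_moves([
  {"dp":[0,0,-0.015],"yaw":0},
  {"dp":[0,0,-0.04],"yaw":0},
  {"dp":[0,0,-0.065],"yaw":0},
  {"dp":[0,0,-0.08],"yaw":0},
  {"dp":[0,0,-0.08],"yaw":0},
])

```text
time_s: 2.28
tcp_pos: [0.5127, 0.0815, 0.1655]
eef_rot: [-180.0, -0.3, -163.4]
contact_force: [-0.1, 0.1, -0.4]
gripper_width: 0.0004
gripper_force: 0.0
```

Emit:
apply_moves([
  {"dp":[0,0,-0.015],"yaw":0},
  {"dp":[0,0,-0.04],"yaw":0},
  {"dp":[0,0,-0.065],"yaw":0},
  {"dp":[0,0,-0.085],"yaw":0},
  {"dp":[0,0,-0.097],"yaw":0},
  {"dp":[0,0,-0.097],"yaw":0},
  {"dp":[0.002,-0.006,-0.097],"yaw":0},
  {"dp":[0.004,-0.012,-0.097],"yaw":0},
  {"dp":[0.005,-0.017,-0.097],"yaw":0},
  {"dp":[0.006,-0.021,-0.097],"yaw":0},
  {"dp":[0.007,-0.023,-0.097],"yaw":0},
  {"dp":[0.007,-0.023,-0.097],"yaw":0},
])

```text
time_s: 3.28
tcp_pos: [0.5225, 0.0604, 0.0721]
eef_rot: [180.0, 0.1, -163.4]
contact_force: [-0.1, -0.3, -0.0]
gripper_width: 0.0003
gripper_force: 0.0
```

```bash
cat >> h.py <<'E'
A0=np.array([.685,.019])
def look(show=None):
    s=get_state();print("t",round(s["time_s"],2),s["tcp_pos"].round(4),s["eef_rot"].round(1),s["contact_force"].round(1))
    for n in("top","scene"):
        c=cams.capture(n)
        if show==n: save(show+str(int(s["time_s"]*10)),c); print("pics/"+show+str(int(s["time_s"]*10))+".png")
        W=cloud(c);X,Y,Z=[W[...,i] for i in range(3)];H,S,V=masks(c)
        D=np.hypot(X-A0[0],Y-A0[1])
        m=(abs(H-110)<12)&(S>130)&(abs(Z-.099)<.009)&(D<.15)
        k=cv2.minAreaRect(W[m][:,:2].astype(np.float32)) if m.sum()>50 else None
        t=(S>120)&(V>100)&(abs(Z-.075)<.02)&(((H>18)&(H<35))|((H>50)&(H<85)))&(D<.2)&(D>.08)
        q=np.nanmean(W[t],0)[:2]-A0 if t.sum()>20 else [np.nan]*2
        pm=(V<80)&(S<120)&(Z>.1)&(Z<.15)&(D<.06)
        print(n,"top",k,"tablets",t.sum(),np.degrees(np.arctan2(q[1],q[0])).round(1)%360-180,np.hypot(*q).round(4),"plunger",np.nanmean(W[pm],0).round(4) if pm.any() else 0)
E
python3 - <<'E'
from h import *
look("scene")
E
```

```text
t 3.28 [0.5225 0.0604 0.0721] [ 1.800e+02  1.000e-01 -1.634e+02] [-0.1 -0.3 -0. ]
top top ((0.6777722239494324, 0.018332891166210175), (0.1965292990207672, 0.14311154186725616), 16.325162887573242) tablets 93 29.5 0.149 plunger [0.6822 0.0274 0.1193]
pics/scene32.png
scene top ((0.6799048185348511, 0.01784757524728775), (0.20037153363227844, 0.15428802371025085), 16.04108428955078) tablets 453 23.19999999999999 0.1377 plunger [0.6969 0.0108 0.1188]
```

```bash
ls pics | grep scene
```

```text
scene0.png
scene32.png
```

Emit:
apply_moves([
  {"dp":[-0.0008,-0.0036,0],"yaw":1.25},
  {"dp":[-0.0017,-0.0072,0],"yaw":2.5},
  {"dp":[-0.0024,-0.0108,0],"yaw":3.75},
  {"dp":[-0.0031,-0.0143,0],"yaw":5},
  {"dp":[-0.0037,-0.018,0],"yaw":6.25},
  {"dp":[-0.0042,-0.0216,0],"yaw":7.5},
  {"dp":[-0.0046,-0.0252,0],"yaw":8.75},
  {"dp":[-0.0049,-0.0288,0],"yaw":10},
  {"dp":[-0.0052,-0.0325,0],"yaw":11.25},
  {"dp":[-0.0054,-0.0362,0],"yaw":12.5},
  {"dp":[-0.0055,-0.0399,0],"yaw":13.75},
  {"dp":[-0.0055,-0.0435,0],"yaw":15},
  {"dp":[-0.0054,-0.0472,0],"yaw":16.25},
  {"dp":[-0.0053,-0.0508,0],"yaw":17.5},
  {"dp":[-0.005,-0.055,0],"yaw":19},
  {"dp":[-0.0047,-0.0582,0],"yaw":20},
  {"dp":[-0.0047,-0.0582,0],"yaw":20},
  {"dp":[-0.0047,-0.0582,0],"yaw":20},
])

```text
time_s: 4.88
tcp_pos: [0.5174, 0.0028, 0.0715]
eef_rot: [180.0, -0.0, -143.4]
contact_force: [-0.1, -0.7, -0.3]
gripper_width: 0.0005
gripper_force: 0.0
```

```bash
python3 - <<'E'
from h import *
look("scene")
E
ls pics
```

```text
t 4.88 [0.5174 0.0028 0.0715] [ 180.    -0.  -143.4] [-0.1 -0.7 -0.3]
top top ((0.6779024600982666, 0.01770053058862686), (0.1953689604997635, 0.1479799449443817), 35.173404693603516) tablets 84 49.30000000000001 0.149 plunger [0.6811 0.0278 0.1192]
pics/scene48.png
scene top ((0.6800556182861328, 0.01587972790002823), (0.197899729013443, 0.1540827453136444), 35.690860748291016) tablets 541 43.80000000000001 0.1351 plunger [0.6966 0.0127 0.1188]
scene0.png
scene32.png
scene48.png
top0.png
wrist1.png
wrist2.png
```

Emit:
apply_moves([
  {"dp":[0.0003,-0.0029,0],"yaw":1},
  {"dp":[0.0006,-0.0058,0],"yaw":2},
  {"dp":[0.001,-0.0087,0],"yaw":3},
  {"dp":[0.0015,-0.0116,0],"yaw":4},
  {"dp":[0.002,-0.0145,0],"yaw":5},
  {"dp":[0.0025,-0.0174,0],"yaw":6},
  {"dp":[0.003,-0.02,0],"yaw":7},
  {"dp":[0.0035,-0.022,0],"yaw":7.6},
  {"dp":[0.0038,-0.0235,0],"yaw":8.1},
  {"dp":[0.0041,-0.0247,0],"yaw":8.5},
  {"dp":[0.0043,-0.0255,0],"yaw":8.8},
  {"dp":[0.0044,-0.026,0],"yaw":9},
  {"dp":[0.0044,-0.026,0],"yaw":9},
  {"dp":[0.0044,-0.026,0],"yaw":9},
])

```text
time_s: 6.15
tcp_pos: [0.5218, -0.0233, 0.0715]
eef_rot: [180.0, -0.0, -134.3]
contact_force: [-0.4, -0.5, 0.3]
gripper_width: 0.0005
gripper_force: 0.0
```

```bash
python3 - <<'E'
from h import *
look("scene")
c=wrist();save("wrist3",c)
E
ls pics
```

```text
t 6.15 [ 0.5218 -0.0233  0.0715] [ 180.    -0.  -134.3] [-0.4 -0.5  0.3]
top top ((0.6675412058830261, 0.005777999758720398), (0.16537046432495117, 0.14768703281879425), 44.67900466918945) tablets 71 58.30000000000001 0.1522 plunger [0.6802 0.0309 0.1197]
pics/scene61.png
scene top ((0.6806070804595947, 0.015182189643383026), (0.19821283221244812, 0.15424977242946625), 44.67729568481445) tablets 578 52.80000000000001 0.1342 plunger [0.6964 0.0139 0.1191]
scene0.png
scene32.png
scene48.png
scene61.png
top0.png
wrist1.png
wrist2.png
wrist3.png
```

View pics/wrist3.png

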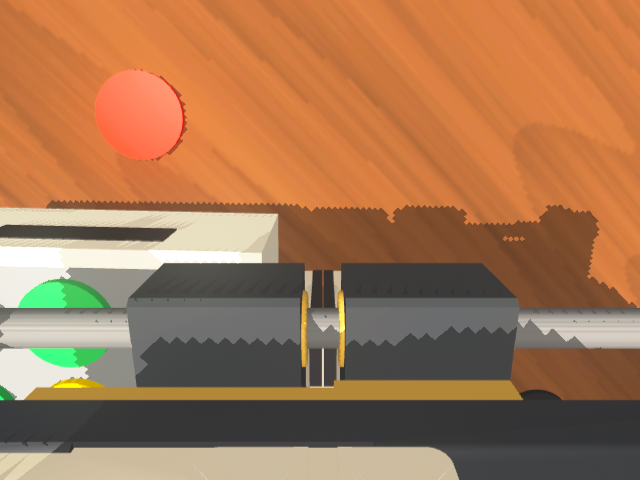

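The wrist view shows the red dot at (140,114) and the drawer front's right corner at (278,213). The Susan is at 44.7° against a target of about 45.7°. I'll nudge it 1° more, back off, and look from above.

Emit:
apply_moves([
  {"dp":[0.0003,-0.0014,0],"yaw":0.5},
  {"dp":[0.0007,-0.0028,0],"yaw":1},
  {"dp":[0.0007,-0.0028,0],"yaw":1},
  {"dp":[-0.006,0.003,0],"yaw":1},
  {"dp":[-0.013,0.01,0],"yaw":1},
  {"dp":[-0.02,0.017,0],"yaw":1},
  {"dp":[-0.02,0.017,0.03],"yaw":1},
  {"dp":[-0.02,0.017,0.065],"yaw":1},
  {"dp":[-0.02,0.017,0.105],"yaw":1},
  {"dp":[-0.02,0.017,0.145],"yaw":1},
  {"dp":[-0.02,0.017,0.17],"yaw":1},
  {"dp":[-0.01,0.01,0.178],"yaw":1},
  {"dp":[0.01,-0.005,0.178],"yaw":1},
  {"dp":[0.035,-0.025,0.178],"yaw":1},
  {"dp":[0.06,-0.042,0.178],"yaw":1},
  {"dp":[0.072,-0.051,0.178],"yaw":1},
  {"dp":[0.072,-0.051,0.178],"yaw":1},
  {"dp":[0.072,-0.051,0.178],"yaw":1},
])

```text
time_s: 7.8
tcp_pos: [0.5934, -0.074, 0.2487]
eef_rot: [179.9, -0.1, -133.4]
contact_force: [0.4, -0.2, -0.2]
gripper_width: 0.0007
gripper_force: 0.0
```

```bash
python3 - <<'E'
from h import *
look("scene")
c=wrist();save("wrist4",c);np.savez("wrist4.npz",**c)
H,S,V=masks(c);m=(((H<8)|(H>174))&(S>170)&(V>150)).astype(np.uint8);v,u=np.nonzero(m);print("red px",u.mean(),v.mean(),ray(c,u.mean(),v.mean(),.003))
E
```

```text
t 7.8 [ 0.5934 -0.074   0.2487] [ 1.799e+02 -1.000e-01 -1.334e+02] [ 0.4 -0.2 -0.2]
top top ((0.6245512366294861, 0.003580808639526367), (0.10161466151475906, 0.08962167799472809), 44.773677825927734) tablets 128 44.30000000000001 0.141 plunger 0
pics/scene78.png
scene top ((0.6804692149162292, 0.015497073531150818), (0.19871340692043304, 0.15449778735637665), 45.63656234741211) tablets 857 45.900000000000006 0.1342 plunger [0.6965 0.0141 0.1191]
red px 331.196992481203 96.68195488721804 [ 0.5331119  -0.12791748  0.003     ]
```

View pics/wrist4.png

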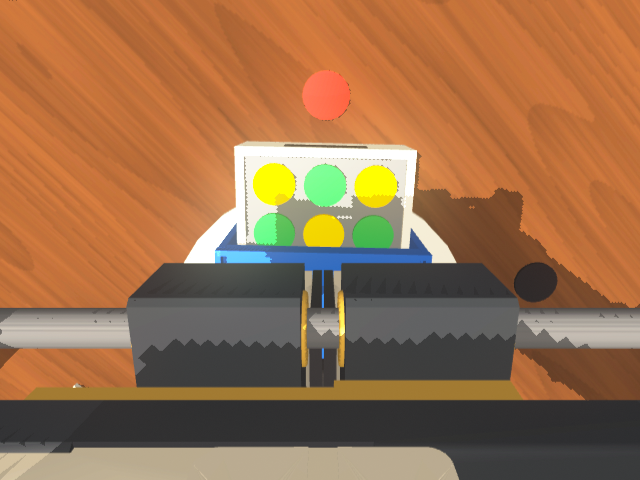

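The red dot is at (326.5,95). The drawer's front corners are at (236,147) and (416,150), so the drawer points essentially at the dot. I'll check it numerically.

```bash
python3 - <<'E'
from h import *
c=dict(np.load("wrist4.npz"))
a=ray(c,236,147,.084);b=ray(c,416.5,150,.084);d=ray(c,326.5,95,.003);e=ray(c,326.5,95,.003)
y=(b-a)[:2];print("face yaw",np.degrees(np.arctan2(-y[0],y[1])),np.linalg.norm(y))
mid=((a+b)/2)[:2]
for A in([.685,.019],[.6837,.0195]):
    A=np.array(A);f=lambda p:(np.degrees(np.arctan2(*(p-A)[::-1]))%360-180,np.linalg.norm(p-A))
    print("drawer",f(mid),"dot",f(d[:2]))
l=ray(c,243,247,.084);r_=ray(c,409,247,.084);l2=(l+r_)[:2]/2
print("side axis",np.degrees(np.arctan2(*(l2-mid)[::-1])), d)
E
```

```text
face yaw 45.79775887118344 0.12464546362907945
drawer (np.float64(45.03774504374391), np.float64(0.17499137434396245)) dot (np.float64(45.13957072820003), np.float64(0.21253460772028918))
drawer (np.float64(45.45594784352656), np.float64(0.17443117397061042)) dot (np.float64(45.48397220865829), np.float64(0.211975853933024))
side axis 46.67846641808856 [ 0.53508187 -0.1316503   0.003     ]
```

The drawer's bearing and the dot's agree within about 0.1°. Now I'll part the fingers to about 44 mm for a two-point push and come down in front of the face.

Emit:
apply_moves([
  {"dp":[-0.01,-0.01,0],"yaw":-1},
  {"dp":[-0.025,-0.025,0],"yaw":-1},
  {"dp":[-0.04,-0.041,0],"yaw":-1},
  {"dp":[-0.055,-0.056,0],"yaw":-1},
  {"dp":[-0.063,-0.064,0],"yaw":-1},
  {"dp":[-0.063,-0.064,0],"yaw":-1},
  {"dp":[-0.063,-0.064,-0.02],"yaw":-1},
  {"dp":[-0.063,-0.064,-0.05],"yaw":-1},
  {"dp":[-0.063,-0.064,-0.08],"yaw":-1},
  {"dp":[-0.063,-0.064,-0.11],"yaw":-1},
  {"dp":[-0.063,-0.064,-0.14],"yaw":-1},
  {"dp":[-0.063,-0.064,-0.165],"yaw":-1},
  {"dp":[-0.063,-0.064,-0.178],"yaw":-1},
  {"dp":[-0.063,-0.064,-0.178],"yaw":-1},
  {"dp":[-0.063,-0.064,-0.178],"yaw":-1},
], grip=0)

```text
time_s: 9.2
tcp_pos: [0.5308, -0.1382, 0.0713]
eef_rot: [180.0, -0.1, -134.3]
contact_force: [0.1, -0.5, 0.8]
gripper_width: 0.0436
gripper_force: 0.0
```

```bash
python3 - <<'E'
from h import *
look("scene")
E
```

```text
t 9.2 [ 0.5308 -0.1382  0.0713] [ 1.800e+02 -1.000e-01 -1.343e+02] [ 0.1 -0.5  0.8]
top top ((0.6705852746963501, 0.008947566151618958), (0.17380326986312866, 0.14818832278251648), 45.07061767578125) tablets 0 nan nan plunger [0.6797 0.0304 0.1191]
pics/scene92.png
scene top ((0.6806595325469971, 0.01565776765346527), (0.1987636387348175, 0.15402324497699738), 45.15347671508789) tablets 885 45.900000000000006 0.1331 plunger [0.6961 0.014  0.1192]
```

Emit:
apply_moves([
  {"dp":[0.0035,0.0036,0],"yaw":0},
  {"dp":[0.007,0.0071,0],"yaw":0},
  {"dp":[0.0105,0.0107,0],"yaw":0},
  {"dp":[0.014,0.0143,0],"yaw":0},
  {"dp":[0.0175,0.0179,0],"yaw":0},
  {"dp":[0.0196,0.02,0],"yaw":0},
  {"dp":[0.0217,0.0221,0],"yaw":0},
  {"dp":[0.0238,0.0243,0],"yaw":0},
  {"dp":[0.0259,0.0264,0],"yaw":0},
  {"dp":[0.0287,0.0293,0],"yaw":0},
  {"dp":[0.0322,0.0328,0],"yaw":0},
  {"dp":[0.0357,0.0364,0],"yaw":0},
  {"dp":[0.0392,0.04,0],"yaw":0},
  {"dp":[0.0427,0.0436,0],"yaw":0},
  {"dp":[0.0462,0.0471,0],"yaw":0},
  {"dp":[0.0497,0.0507,0],"yaw":0},
  {"dp":[0.0532,0.0543,0],"yaw":0},
  {"dp":[0.0567,0.0578,0],"yaw":0},
  {"dp":[0.0595,0.0607,0],"yaw":0},
  {"dp":[0.0595,0.0607,0],"yaw":0},
])

```text
time_s: 10.97
tcp_pos: [0.5911, -0.0768, 0.0715]
eef_rot: [-180.0, 0.0, -134.3]
contact_force: [0.2, 0.1, -0.7]
gripper_width: 0.0438
gripper_force: 0.0
```

```bash
python3 - <<'E'
from h import *
look("scene")
E
cp $(ls -t pics/scene*.png|head -1) pics/mid.png
```

```text
t 10.97 [ 0.5911 -0.0768  0.0715] [-180.     0.  -134.3] [ 0.2  0.1 -0.7]
top top ((0.6770290732383728, -0.00015050917863845825), (0.19553248584270477, 0.09946200996637344), 17.057714462280273) tablets 0 nan nan plunger 0
pics/scene109.png
scene top ((0.6818715929985046, 0.0158931165933609), (0.1981164813041687, 0.1537979692220688), 44.76504898071289) tablets 0 nan nan plunger [0.6963 0.0142 0.1188]
```

View pics/mid.png

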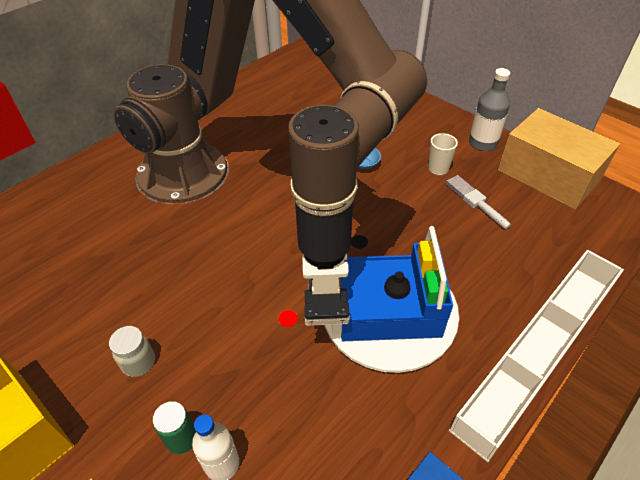

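The plunger is still standing and the drawer is partly shut, with the gripper between the red dot and the face. I'll continue slowly towards the end stop.

Emit:
apply_moves([
  {"dp":[0.0014,0.0014,0],"yaw":0},
  {"dp":[0.0028,0.0029,0],"yaw":0},
  {"dp":[0.0042,0.0043,0],"yaw":0},
  {"dp":[0.0056,0.0057,0],"yaw":0},
  {"dp":[0.007,0.0071,0],"yaw":0},
  {"dp":[0.0077,0.0079,0],"yaw":0},
  {"dp":[0.0084,0.0086,0],"yaw":0},
  {"dp":[0.0091,0.0093,0],"yaw":0},
  {"dp":[0.0098,0.01,0],"yaw":0},
  {"dp":[0.0098,0.01,0],"yaw":0},
])

```text
time_s: 11.9
tcp_pos: [0.6001, -0.0677, 0.0716]
eef_rot: [180.0, -0.0, -134.3]
contact_force: [-1.7, -2.4, 2.3]
gripper_width: 0.0441
gripper_force: 1.5
```

Emit:
apply_moves([
  {"dp":[0.0004,0.0004,0],"yaw":0},
  {"dp":[0.0007,0.0007,0],"yaw":0},
  {"dp":[0.0007,0.0007,0],"yaw":0},
])

```text
time_s: 12.15
tcp_pos: [0.6001, -0.0676, 0.0716]
eef_rot: [180.0, -0.1, -134.3]
contact_force: [-4.3, -5.1, 3.9]
gripper_width: 0.0437
gripper_force: 3.1
```

Emit:
apply_moves([
  {"dp":[0.0004,0.0004,0],"yaw":0},
  {"dp":[0.0007,0.0007,0],"yaw":0},
  {"dp":[0.0007,0.0007,0],"yaw":0},
])

```text
time_s: 12.4
tcp_pos: [0.6002, -0.0676, 0.0716]
eef_rot: [180.0, -0.2, -134.4]
contact_force: [-4.8, -8.8, 5.8]
gripper_width: 0.044
gripper_force: 4.7
```

Force rises with no motion at about 121 mm from the axis (110 plus the finger), so the drawer is at its end stop. I'll back off straight out, lift, and check.

Emit:
apply_moves([
  {"dp":[-0.0014,-0.0014,0],"yaw":0},
  {"dp":[-0.004,-0.004,0],"yaw":0},
  {"dp":[-0.01,-0.01,0],"yaw":0},
  {"dp":[-0.02,-0.0205,0],"yaw":0},
  {"dp":[-0.035,-0.036,0],"yaw":0},
  {"dp":[-0.05,-0.051,0.01],"yaw":0},
  {"dp":[-0.06,-0.061,0.04],"yaw":0},
  {"dp":[-0.06,-0.061,0.075],"yaw":0},
  {"dp":[-0.06,-0.061,0.115],"yaw":0},
  {"dp":[-0.06,-0.061,0.15],"yaw":0},
  {"dp":[-0.06,-0.061,0.178],"yaw":0},
  {"dp":[-0.05,-0.051,0.178],"yaw":0},
  {"dp":[-0.03,-0.03,0.178],"yaw":0},
  {"dp":[-0.007,-0.007,0.178],"yaw":0},
  {"dp":[0,0,0.178],"yaw":0},
  {"dp":[0,0,0.178],"yaw":0},
  {"dp":[0,0,0.178],"yaw":0},
])

```text
time_s: 13.82
tcp_pos: [0.601, -0.0661, 0.2487]
eef_rot: [179.9, -0.1, -134.3]
contact_force: [-0.4, 0.0, 0.2]
gripper_width: 0.0436
gripper_force: 0.0
```

```bash
python3 - <<'E'
from h import *
look("scene")
c=wrist();save("wrist5",c);np.savez("wrist5.npz",**c)
E
cp $(ls -t pics/scene*.png|head -1) pics/end.png
```

```text
t 13.82 [ 0.601  -0.0661  0.2487] [ 1.799e+02 -1.000e-01 -1.343e+02] [-0.4  0.   0.2]
top top ((0.6327458024024963, 0.007612697780132294), (0.11603754758834839, 0.09526607394218445), 45.71228790283203) tablets 0 nan nan plunger 0
pics/scene138.png
scene top ((0.6808202266693115, 0.015325918793678284), (0.19858427345752716, 0.1539173126220703), 45.62565231323242) tablets 0 nan nan plunger [0.6962 0.0143 0.1191]
```

View pics/wrist5.png

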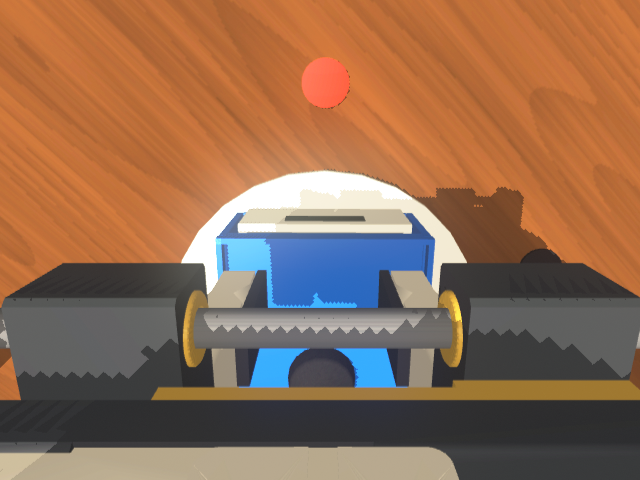

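View pics/end.png

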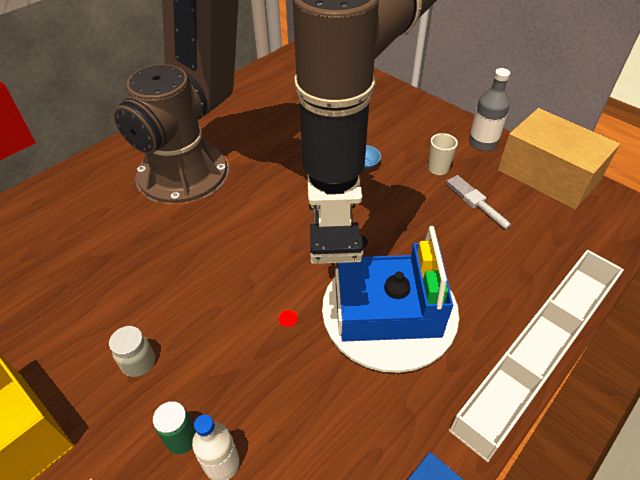

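The drawer face at rows 210–233 sits flush against the blue front, centred at column 325. The dot is at (325,82), and the plunger is upright. One numeric check, then hand in.

```bash
python3 - <<'E'
from h import *
c=dict(np.load("wrist5.npz"));A=np.array([.6845,.0193])
for u,v,h in((325,223,.084),(325,233,.084),(325,210,.034),(325.5,82.5,.003)):
    p=ray(c,u,v,h)[:2]-A;print(np.hypot(*p).round(4),np.degrees(np.arctan2(p[1],p[0])).round(2)%360-180)
a=ray(c,238,223,.084);b=ray(c,411,223,.084);y=(b-a)[:2];print(np.degrees(np.arctan2(-y[0],y[1])),np.linalg.norm(y))
W=cloud(c);print(W[205:240:3,325].round(4).tolist())
E
```

```text
0.1115 45.389999999999986
0.104 45.360000000000014
0.1094 45.24000000000001
0.2123 45.34
45.701572358710266 0.1249654960765482
[[0.6055, -0.0603, 0.027], [0.6074, -0.0584, 0.0269], [0.6064, -0.0595, 0.0441], [0.6066, -0.0594, 0.0532], [0.6063, -0.0598, 0.0649], [0.6064, -0.0598, 0.074], [0.6069, -0.0593, 0.0797], [0.6079, -0.0583, 0.0832], [0.6093, -0.0569, 0.0843], [0.6111, -0.055, 0.083], [0.6103, -0.056, 0.0949], [0.6102, -0.0561, 0.1024]]
```

The face is at 110 mm from the axis, so the drawer is shut. Its bearing and the dot's agree within 0.4°.

```bash
python3 -c "
from plant import r
print(r.close_job())"
```

```text
the job is handed in; nothing more can be done
None
```

The Susan was turned until the open drawer pointed at the red dot (within about 0.1°), the drawer was then pushed fully shut (within about 0.4° of the dot), the plunger is still standing, no other object was touched, and the job was handed in at about 14 s; no verdict was returned.

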